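Set the roll gap on a dough sheeter with its pull-and-turn knob

TASK

Set the roll gap of the dough sheeter: pull its sprung black knob up out of the wide slot, turn it counter-clockwise (seen from above), and let it snap fully home into the first narrow notch, the one next to the small stud. The stud marks that notch only roughly, so feel for it, never force the knob against its notched ring, and leave the other things on the counter where they are.

Things in the scene. Friction and masses are not known exactly. Their poses are not given: they have to be found in the camera images.
- sheeter: tabletop dough sheeter bolted to the counter, 190 x 345 mm, 150 mm high; origin: centre of its underside; z up, x is its depth direction, y runs along its rollers. At the -y end stands a white gearbox, 125 x 114 mm, with a flat top 150 mm above the counter that carries the selector knob
- knob_axis (a point): point on the knob's upright turning axis at the gearbox's flat top, 150 mm above the counter; sheeter's axes. Around it lies the aluminium notched index ring, 78 mm diameter, floor 4 mm above this point, lands 9 mm high, turned by an unknown angle up to 0.24 rad either way from its nominal place (not shown by any entry)
- knob: selector knob: upright black grip bar 44 long x 14 wide x 40 mm tall, 15 to 55 mm above this origin, on a steel hub of 33 mm diameter. Origin on the turning axis, 154 mm above the counter when home; x along the bar towards the steel index arm, 4.4 mm wide, which sticks out under the bar to 39 mm from the axis and lies in the ring's slot. Grip the bar's flat sides
- knob_grip (a point): middle of the grip bar, on the turning axis, 192 mm above the counter when seated; x along the bar towards the index arm, z up
- knob_pull (a joint): how far the knob is pulled up, m; 0 = fully home. A spring pulls it down with about 6 N at home, 10 N at the top. Its arm clears the ring's lands from 8.5 mm up; let go over a land it rests there at about 8 mm, over a notch it drops home. Pull 11 to 14 mm; at 16 mm it meets a hard stop
- knob_turn (a joint): knob angle, rad, counter-clockwise positive seen from above; 0 = index arm along the sheeter's +x. Stiff by about 0.04 N m; it stays where it is left while up. The knob starts between -0.71 and -0.34, its arm down in the wide slot (60 degrees wide). Any knob angle from 0.27 to 0.85 can be the wanted notch
- stud (a point): top of a small domed steel stud (9 mm) on the gearbox top, 48.5 mm from the axis at knob angle 0.56, roughly beside the wanted notch. Nominal knob angles in the ring: wide slot -1.05 to 0, first narrow notch centred at 0.56, second at 1.31, land elsewhere; all shifted together by the unknown 0.24 rad at most. Narrow notches are 6 mm wide: the arm has 0.8 mm play each side
- scraper: bystander: bench scraper lying on the counter beyond the gearbox end, steel blade 120 x 75 mm with a wooden handle, 24 mm high
- spice: bystander: small amber glass jar, 40 mm diameter, 75 mm high, in front of the sheeter
- pastry_brush: bystander: pastry brush lying in front of the sheeter
- loaf_tin: bystander: dark loaf tin 120 x 250 x 65 mm
- glass_bowl: bystander: glass bowl, 120 mm diameter, 55 mm high
- jar: bystander: large glass jar, 96 mm diameter, 150 mm high, behind the sheeter
- tin_can: bystander: can, 76 mm diameter, 110 mm high, behind the sheeter
- carton: bystander: carton 50 x 100 x 140 mm, behind the sheeter

How it is judged:
By the outcome, as a careful person would: the job done as asked, in the order asked, and still so for the second after the job is handed in, with the robot touching nothing.
It also fails if it takes over 51 s, if anything falls off the work surface, if the arm or the gripper's body presses on something with over 40 N, if the wrist force passes 120 N, or if a joint passes its speed limit or range.

ROBOT

A 6-joint arm with a two-finger parallel gripper is mounted at the origin on the work surface. World frame = base frame: x ahead of the robot, y to its left, z up, the work surface at z = 0. Lengths are in m, angles in rad, forces in N, time in s.
With the tool pointing down it reaches from about 0.275 to 0.85 m from the base axis. Payload 5.2 kg.
Tool frame: the origin (TCP) lies midway between the tips of the shut fingers; the grasp point (between the pads) lies 19 mm behind it; y points along the fingers, x is the direction in which the jaws open and shut, and the axes are right-handed (so a half turn about y gives the same grasp; the last joint's range is limited). The gripper opens to 85 mm and grips with 20 to 120 N. Pads are 22 mm wide; open, the fingers measure 114 mm over their backs; the gripper's body (76 mm by 85 mm) begins 54 mm behind the grasp point. The pads swing forward as they close: fully open they stand 13 mm farther back than shut.
Start: joints at [1.142, 0.259, 1.535, -0, 1.348, -0.203], TCP at [0.123, 0.536, 0.231] pointing down, gripper open.
Joint ranges: [-3.14, 3.14], [-0.91, 2.08], [0.19, 2.58], [-1.22, 4.36], [0.22, 2.71], [-3.12, 3.12]. Speed limits (rad/s): [2.57, 2.57, 3.14, 3.14, 3.14, 3.14].

INTERFACE

Orientations are given as a rotation vector (axis times angle).
In Python, from cell import r gives the robot as it stands.
- The arm moves only by the shell command python3 -m inch 'ROWS' [OPENING] [FORCE]. ROWS is JSON, one flat list of numbers, 4 for each row, row after row: the shift along the tool's x, y, z in units of 50 mm (1.0 is 50 mm), then the turn about the tool's y in units of 5 degrees (1.0 is 5 degrees). A call has 1 to 12 rows; each row is the pose to reach, as a shift and turn from the pose commanded when the call began, along the tool's axes at that moment; what a row does not reach only later rows make up. A row lasts 1/8 s, in which the tool goes at most 62.5 mm and 10.7 degrees, less where a joint would pass 70% of its speed; a pose out of reach is approached as far as the arm can. A call with a gripper value outside its range is refused whole. OPENING is the finger opening in mm, from 0 to 85.4, set as the call begins (- or left out, the last holds). The fingers move at their own pace and stop on an object; FORCE is the grip in N (left out, the last holds). Time passes only in rows, so rows that repeat a pose let the fingers close. It gives the time, the measured TCP pose, the force and the opening at its end, in the units of the state.
- r.sense(): the state, without advancing time (a new reading comes with each control period).
- r.camera(name): name is "scene" or "side" or "wrist"; returns (picture, depth): 400x640x3 uint8, blue, green, red; 400x640 float32, m along the optical axis (not along the pixel's ray), 0 where there is no reading.
- r.get_calibration(name): a dict with "fx", "fy", "cx", "cy" (pixels), "xyz" and "attitude" of the camera in the world. Camera axes: x right, y down, z forward; pixel columns grow to the right and rows downward; lengths in m; the calibration is good to about 2 mm. The wrist camera is an equidistant fisheye: a pixel r from the principal point sees the ray r / f radians off the axis. A picture is of the moment at which its call begins: read the wrist's pose just before it. get_calibration takes no time and is no camera call; for the wrist camera it gives the pose at the moment of the call.
- r.finish_job(): hands the job in, once; it reports no verdict.
Trained networks look in the newest picture that a camera, given by its name, has taken for a name from the list of things; names that differ only in an ending like _2 or _b are one class to them, and where a whole thing is asked for, a point or a joint stands for the part that bears it (a point fixed in the world has none). Each returns a list of dicts, best first, with "conf" (0 to 1); they miss things now and then, are a little off and sometimes report something else, mostly with a low value. They report only what shows in the picture. A call takes as long as a camera call.
- r.regions_of(camera, thing): "pixels" (400x640 bool, what is visible of it).
- r.pinpoint(camera, thing): "centre" ([x, y, z] in m, in the coordinates of the camera as it stood for that picture, good to about 4 mm: a listed point, or the origin of a listed thing).
The state is a dict: "time_s": time; "joints": joint angles; "dq": joint speeds; "effort": joint torques, N m; "tcp_pos": TCP position; "ee_rot": TCP orientation; "ft_force": force on the tool from outside, world axes, zero at the start; "moment": the same for the moment, N m; "width": opening from 0.0 (shut) to 1.0 (fully open).
Only numpy, scipy, OpenCV 4.12 (cv2) and the standard library are available. Lean on these libraries where they do the work, as an engineer would, in place of code of your own. Each camera call takes 0.05 s, during which the arm holds its last target.

## Working session

There is one attempt and no reset: what is moved stays moved. The work goes in short steps, Python scripts to look and compute and a shell command to move; the robot and the scene stay as the last step left them, time stands still between calls to the robot, and variables do not carry over. Pictures are saved under pics/ and viewed, and the job is handed in when it is done.

```bash
ls; mkdir -p pics; cat > h.py <<'E'
import numpy as np, cv2
from scipy.spatial.transform import Rotation as R
from cell import r
def cal(n):
    c=r.get_calibration(n); return c
def Rm(c):
    a=np.array(c["attitude"],float)
    return a if a.shape==(3,3) else R.from_rotvec(a).as_matrix()
def w(c,p): return Rm(c)@np.array(p)+np.array(c["xyz"])
E
python3 - <<'E'
from h import *
s=r.sense(); print({k:np.round(v,4).tolist() for k,v in s.items()})
for n in ("scene","side","wrist"):
    c=cal(n); print(n,c)
    p,d=r.camera(n); cv2.imwrite(f"pics/{n}0.png",p); np.save(f"{n}0.npy",d)
    for t in ("knob_grip","knob_axis","stud","knob","sheeter"):
        try:
            for q in r.pinpoint(n,t)[:2]: print(n,t,round(q["conf"],2),np.round(w(c,q["centre"]),4))
        except Exception as e: print(n,t,e)
print(r.sense()["time_s"])
E
```

```text
pics
{'time_s': 0.0, 'joints': [1.1422, 0.2593, 1.5361, -0.0, 1.348, -0.2028], 'dq': [0.0023, -0.0, 0.0003, -0.0011, 0.0005, 0.0012], 'effort': [-0.0004, -44.6032, -29.057, -0.0004, 0.0116, -0.0], 'tcp_pos': [0.1229, 0.5355, 0.2305], 'ee_rot': [-1.3085, -1.04, 1.0428], 'ft_force': [-0.4672, -0.1354, -0.8218], 'moment': [-0.0073, 0.0279, 0.0161], 'width': 1.0014}
scene {'fx': 459.75260995639724, 'fy': 459.75260995639724, 'cx': 321.35551987494716, 'cy': 202.17894481660252, 'xyz': array([1.56261917, 0.01890746, 0.91768487]), 'attitude': array([-1.64387052, -1.72493633,  0.81402826])}
scene knob_grip 0.78 [ 0.5404 -0.1233  0.1938]
scene knob_axis 0.63 [ 0.5379 -0.1304  0.1498]
scene stud 0.93 [ 0.5828 -0.1123  0.1602]
scene knob 0.72 [ 0.5373 -0.1265  0.1602]
scene knob 0.56 [ 0.5594 -0.0161  0.0039]
scene sheeter 0.79 [ 0.5585 -0.0138  0.0044]
side {'fx': 519.6595531555885, 'fy': 519.6595531555885, 'cx': 314.14319738896074, 'cy': 198.16273799818276, 'xyz': array([ 0.38769661, -1.08530418,  1.0890123 ]), 'attitude': array([-2.27860849,  0.24992445, -0.08508811])}
side knob_grip 0.69 [ 0.5359 -0.1268  0.1945]
side knob_axis 0.97 [ 0.5418 -0.1247  0.1523]
side knob_axis 0.54 [7.991e-01 1.673e-01 6.000e-04]
side stud 0.87 [ 0.5845 -0.1034  0.1575]
side knob 0.72 [ 0.5399 -0.125   0.1517]
wrist {'fx': 309.70691628693146, 'fy': 309.70691628693146, 'cx': 316.1608752052235, 'cy': 206.2293083165592, 'xyz': array([0.04713209, 0.55320742, 0.37439939]), 'attitude': array([2.2587367 , 1.79838336, 0.28042463])}
0.9
```

View pics/scene0.png

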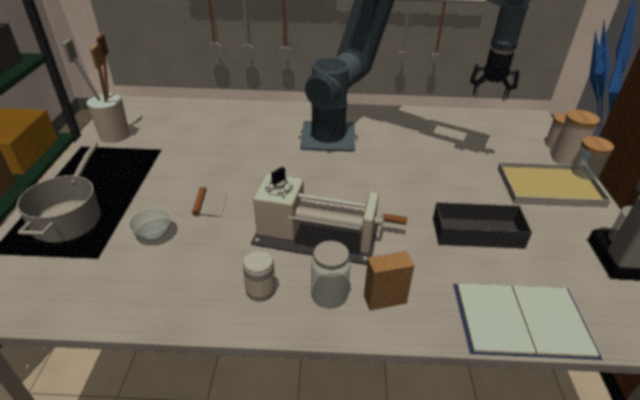

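View pics/side0.png

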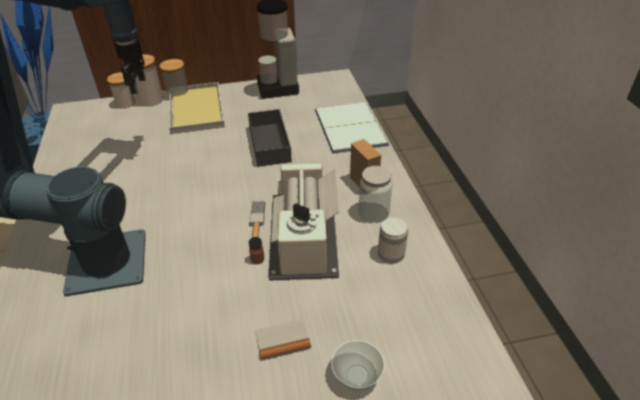

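```bash
python3 - <<'E'
import cv2
p=cv2.imread("pics/side0.png"); cv2.imwrite("pics/side0c.png",cv2.resize(p[190:290,330:450],None,fx=6,fy=6,interpolation=cv2.INTER_CUBIC)[:600,:720])
p=cv2.imread("pics/scene0.png"); cv2.imwrite("pics/scene0c.png",cv2.resize(p[150:250,200:320],None,fx=6,fy=6,interpolation=cv2.INTER_CUBIC))
E
```

```text
(no output)
```

The scene image shows the black knob at about (279,176) on the gearbox. The side image shows it at about (301,212), with the spice jar and brush on the robot side of the sheeter and two jars and a carton behind it. Both views are too coarse to read the knob's angle, so I'll bring the wrist camera closer.

```bash
cat >> h.py <<'E'
def tool():
    s=r.sense(); return s,R.from_rotvec(s["ee_rot"]).as_matrix(),np.array(s["tcp_pos"])
def to(target,yaw=0):
    """units shift from the measured pose to world target"""
    s,M,p=tool(); return (M.T@(np.array(target)-p))/0.05
E
python3 - <<'E'
from h import *
s,M,p=tool(); print(M.round(3)); c=cal("wrist"); print("cam in tool",M.T@(c["xyz"]-p), (M.T@Rm(c)).round(3))
print(to([.123,.536,.30]),to([.535,-.12,.30]),to([.43,-.10,.32]))
E
```

```text
[[ 0.224 -0.    -0.975]
 [ 0.975  0.     0.224]
 [ 0.    -1.     0.   ]]
cam in tool [-0.0002888  -0.14308902  0.07789929] [[ 1.    -0.     0.   ]
 [-0.001 -0.304  0.953]
 [-0.    -0.953 -0.304]]
[-0.00154057 -1.37373069  0.0020743 ] [-10.94367103  -1.37408232 -10.96614255] [-11.02398393  -1.77402479  -8.8298851 ]
```

View pics/wrist0.png

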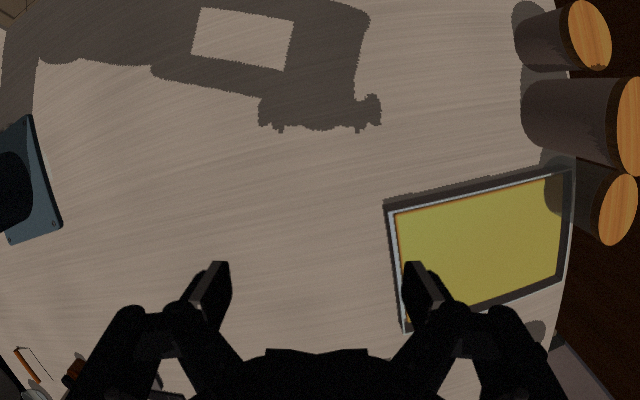

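View pics/scene0c.png

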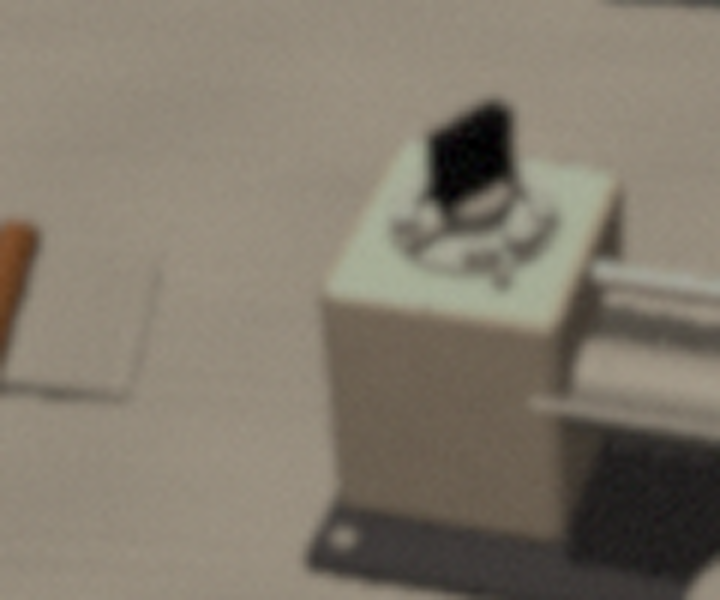

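View pics/side0c.png

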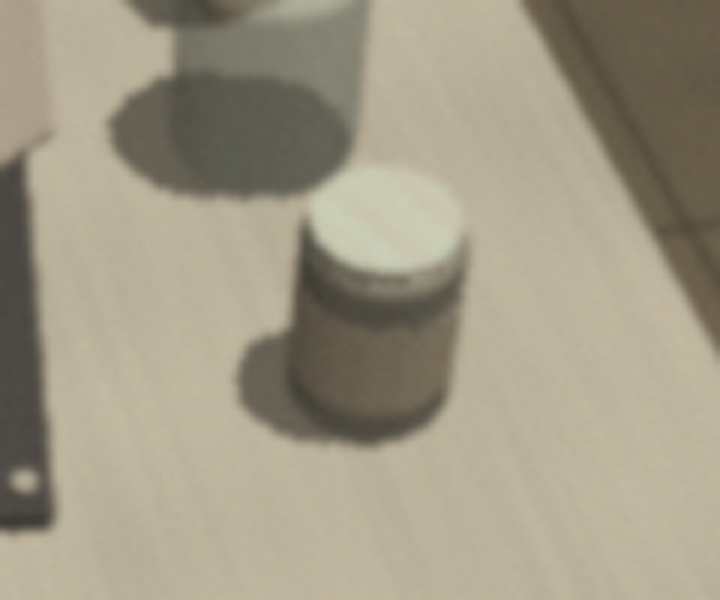

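The wrist image shows the open fingers at rows 260–330, with the camera looking between them to a point about 10 cm below the TCP. Putting the TCP above the knob gives a good view of it. I'll also pre-turn the jaws across the bar.

```bash
python3 -m inch '[0,-1,0,0, -1,-1,-1,0.5, -11.05,-1,-11.08,5.4, -11.05,-1,-11.08,5.4, -11.05,-1,-11.08,5.4, -11.05,-1,-11.08,5.4, -11.05,-1,-11.08,5.4, -11.05,-1,-11.08,5.4, -11.05,-1,-11.08,5.4, -11.05,-1,-11.08,5.4, -11.05,-1,-11.08,5.4, -11.05,-1,-11.08,5.4]' 45 40
```

```text
time_s: 2.4
tcp_pos: [0.4897, -0.0481, 0.2816]
ee_rot: [-1.461, -0.682, 0.681]
ft_force: [0.6, 1.5, -0.5]
width: 0.528
```

```bash
python3 - <<'E'
from h import *
s,M,p=tool(); print(s["time_s"],p.round(4),M.round(3).tolist(),s["width"]); print(to([.539,-.126,.28]))
E
```

```text
2.4 [ 0.4897 -0.0481  0.2816] [[0.642, 0.001, -0.766], [0.766, 0.0, 0.642], [0.001, -1.0, -0.001]] 0.5277671317126849
[-0.56046221  0.03206331 -1.75652891]
```

```bash
python3 -m inch '[0,0,0,0, 0,0,0,0]'; python3 - <<'E'
from h import *
s,M,p=tool(); print(s["time_s"],p.round(4)); print(to([.539,-.126,.28]))
E
```

```text
time_s: 2.65
tcp_pos: [0.4884, -0.046, 0.281]
ee_rot: [-1.46, -0.681, 0.682]
ft_force: [0.2, 0.2, 0.5]
width: 0.526
2.65 [ 0.4884 -0.046   0.281 ]
[-0.57661784  0.01670769 -1.80367741]
```

```bash
python3 -m inch '[-0.3,0,-0.9,0, -0.57,0,-1.8,0, -0.57,0,-1.8,0, -0.57,0,-1.8,0]'; python3 - <<'E'
from h import *
s,M,p=tool(); print(s["time_s"],p.round(4))
n="wrist"; c=cal(n); np.save("wc.npy",np.hstack([Rm(c),np.array(c["xyz"])[:,None]]))
p,d=r.camera(n); cv2.imwrite("pics/w1.png",p); np.save("w1.npy",d)
for t in ("knob_grip","knob_axis","stud","knob","sheeter"):
    for q in r.pinpoint(n,t)[:2]: print(n,t,round(q["conf"],2),np.round(w(c,q["centre"]),4))
E
```

```text
time_s: 3.15
tcp_pos: [0.5389, -0.124, 0.2813]
ee_rot: [-1.46, -0.683, 0.683]
ft_force: [-0.6, 1.0, 0.5]
width: 0.525
3.15 [ 0.5389 -0.124   0.2813]
wrist knob_grip 0.92 [ 0.5359 -0.1265  0.1926]
wrist knob_grip 0.31 [ 0.7956  0.1663 -0.0009]
wrist knob_axis 0.75 [ 0.5406 -0.126   0.1514]
wrist stud 0.61 [ 0.5845 -0.1068  0.1601]
wrist stud 0.16 [ 0.4191 -0.0906 -0.0005]
wrist knob 0.71 [ 0.5386 -0.1266  0.1533]
wrist knob 0.67 [ 0.5596 -0.0131  0.0033]
wrist sheeter 0.91 [ 5.58e-01 -1.30e-02 -4.00e-04]
```

View pics/w1.png

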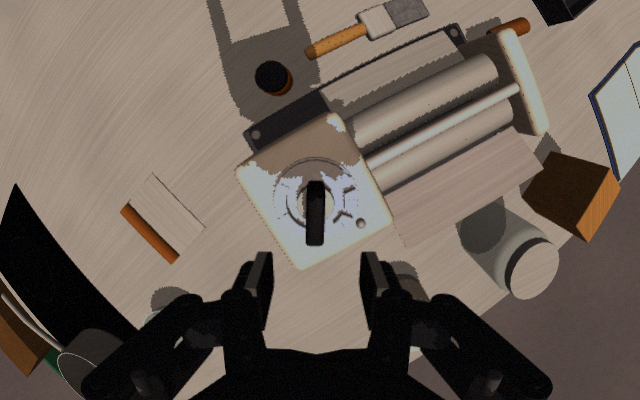

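The view shows the bar at about (315,212), nearly along the image column, the stud at (361,223), and a notch visible near (347,213). I'll rectify it to metric top views.

```bash
cat >> h.py <<'E'
def rect(p,T,c,cen,z,half=0.06,n=600):
    """world top view at plane z; image right=+x world, up=+y world"""
    g=np.linspace(-half,half,n); X,Y=np.meshgrid(cen[0]+g,cen[1]-g)
    P=np.stack([X,Y,np.full_like(X,z)],-1)-T[:,3]
    q=P@T[:,:3]; th=np.arctan2(np.hypot(q[...,0],q[...,1]),q[...,2]); ph=np.arctan2(q[...,1],q[...,0])
    return cv2.remap(p,(c["cx"]+c["fx"]*th*np.cos(ph)).astype(np.float32),(c["cy"]+c["fy"]*th*np.sin(ph)).astype(np.float32),cv2.INTER_CUBIC)
E
python3 - <<'E'
from h import *
c=cal("wrist");T=np.load("wc.npy");p=cv2.imread("pics/w1.png")
a=rect(p,T,c,(.539,-.126),.159,n=400);b=rect(p,T,c,(.539,-.126),.209,n=400)
cv2.imwrite("pics/r1.png",cv2.convertScaleAbs(np.hstack([a,b]),alpha=0.9))
d=np.load("w1.npy")
# points from depth: world coords
v,u=np.mgrid[0:400,0:640]; x=(u-c["cx"]);y=(v-c["cy"]);rr=np.hypot(x,y);th=rr/c["fx"]
m=(d>0)&(th<1.2); s=np.where(rr>0,np.tan(th)/np.maximum(rr,1e-9),0)
P=np.stack([x*s*d,y*s*d,d],-1)@T[:,:3].T+T[:,3]
np.save("P1.npy",P)
top=m&(P[...,2]>.203)&(P[...,2]<.216)&(np.hypot(P[...,0]-.539,P[...,1]+.126)<.04)
q=P[top][:,:2].astype(np.float32); print(len(q),cv2.minAreaRect(q),q.mean(0),P[top][:,2].mean())
pc=np.linalg.svd(q-q.mean(0))[2][0]; print("bar yaw",np.arctan2(pc[1],pc[0]))
gb=m&(abs(P[...,2]-.150)<.006)&(np.hypot(P[...,0]-.539,P[...,1]+.126)<.1)
print(cv2.minAreaRect(P[gb][:,:2].astype(np.float32)),np.median(P[gb][:,2]))
E
```

```text
1005 ((0.5389209985733032, -0.1253955215215683), (0.013525580987334251, 0.04327224940061569), 49.626827239990234) [ 0.53799635 -0.12473335] 0.20890030444287447
bar yaw -0.72068155
((0.5386303663253784, -0.1256309449672699), (0.11332789063453674, 0.12320653349161148), 79.40678405761719) 0.1503346164070618
```

View pics/r1.png

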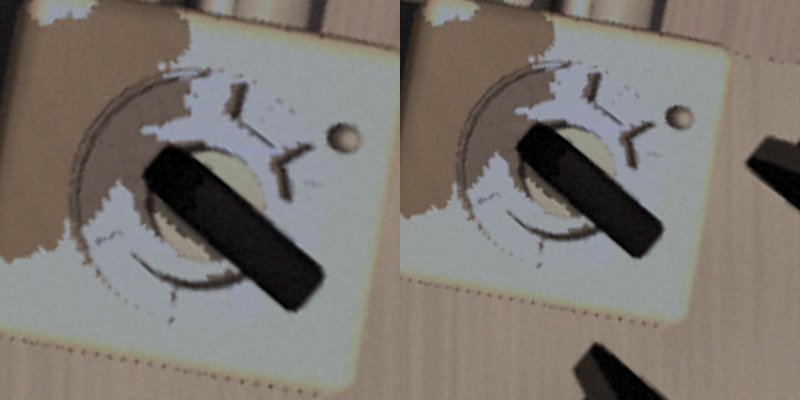

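```bash
python3 - <<'E'
from h import *
c=cal("wrist");T=np.load("wc.npy");p=cv2.imread("pics/w1.png");P=np.load("P1.npy")
z=P[...,2].astype(np.float32)
cen=(.5389,-.1255)
a=rect(p,T,c,cen,.157,half=.05,n=400); b=rect(z,T,c,cen,.157,half=.05,n=400)
b=cv2.applyColorMap(np.clip((b-.147)/.014*255,0,255).astype(np.uint8),cv2.COLORMAP_JET)
for im in (a,b):
    for k,col in ((.56,(0,255,0)),(1.31,(255,0,255)),(0,(0,0,255))):
        t=k-.185; cv2.line(im,*[(int(200+q*4000*np.cos(t)),int(200-q*4000*np.sin(t))) for q in (.039,.049)],col,1)
cv2.imwrite("pics/r2.png",np.hstack([a,b]))
# polar unwrap: rows radius 18..48mm, cols world angle
th=np.linspace(-1.4,1.9,800); rad=np.linspace(.048,.018,200)
A,B=np.meshgrid(th,rad)
Q=np.stack([cen[0]+B*np.cos(A),cen[1]+B*np.sin(A),np.full_like(A,.157)],-1)-T[:,3]
q=Q@T[:,:3]; tt=np.arctan2(np.hypot(q[...,0],q[...,1]),q[...,2]); ph=np.arctan2(q[...,1],q[...,0])
mx=(c["cx"]+c["fx"]*tt*np.cos(ph)).astype(np.float32);my=(c["cy"]+c["fy"]*tt*np.sin(ph)).astype(np.float32)
i1=cv2.remap(p,mx,my,cv2.INTER_CUBIC); zz=cv2.remap(z,mx,my,cv2.INTER_LINEAR); i2=cv2.applyColorMap(np.clip((zz-.147)/.014*255,0,255).astype(np.uint8),cv2.COLORMAP_JET)
for k in np.arange(-1,2,.25):
    x=int((k-.185+1.4)/3.3*800); i1[:6,x-1:x+1]=(0,0,255)
cv2.imwrite("pics/pol.png",np.vstack([i1,i2]))
mid=(rad>.028)&(rad<.036); pr=zz[mid].mean(0)
for k in range(0,800,16): print(round(th[k]+.185,2),round(pr[k]*1000,1),end='; ')
E
```

```text
-1.21 163.4; -1.15 163.0; -1.08 162.7; -1.02 162.7; -0.95 162.6; -0.88 162.2; -0.82 188.4; -0.75 208.3; -0.69 209.3; -0.62 209.6; -0.55 209.2; -0.49 209.4; -0.42 209.0; -0.36 212.0; -0.29 204.3; -0.22 155.6; -0.16 154.4; -0.09 154.2; -0.03 154.5; 0.04 154.2; 0.11 157.4; 0.17 162.9; 0.24 166.0; 0.3 162.8; 0.37 162.4; 0.44 162.7; 0.5 162.8; 0.57 161.3; 0.64 155.1; 0.7 154.3; 0.77 161.8; 0.83 163.4; 0.9 163.7; 0.97 163.0; 1.03 163.0; 1.1 163.2; 1.16 163.4; 1.23 163.5; 1.3 163.3; 1.36 157.2; 1.43 154.3; 1.49 157.7; 1.56 162.5; 1.63 162.4; 1.69 166.6; 1.76 162.5; 1.82 182.5; 1.89 163.2; 1.96 163.5; 2.02 163.0;
```

View pics/r2.png

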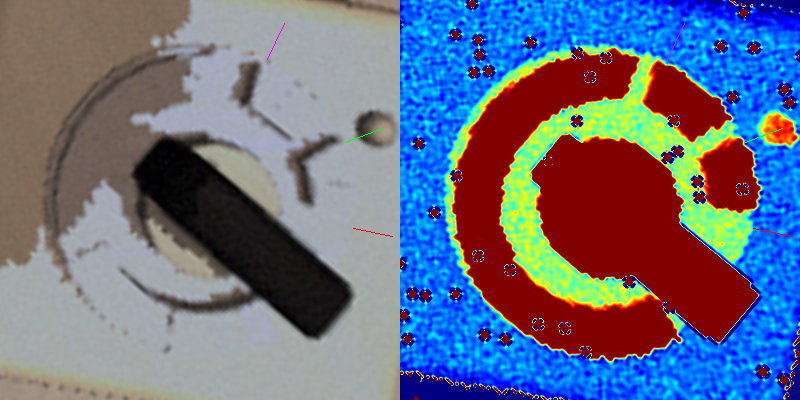

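View pics/pol.png

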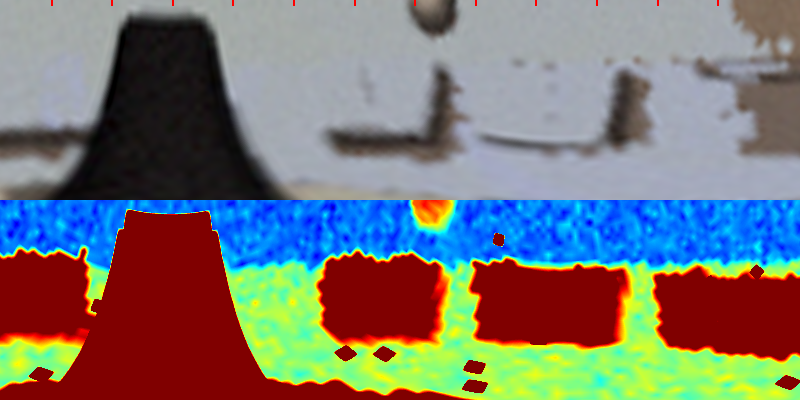

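Depth shows the ring clearly: lands at 163 mm, floor at 154 mm, and the first narrow notch near knob angle 0.68. I'll fit the ring shift and axis more precisely.

```bash
python3 - <<'E'
from h import *
from scipy.optimize import minimize
P=np.load("P1.npy").reshape(-1,3); cen=np.array([.5389,-.1255])
d=P[:,:2]-cen; rr=np.hypot(*d.T); ok=(rr<.05)&(P[:,2]>.145)&(P[:,2]<.170)
P=P[ok]
# axis from ring outer circle: land points, cos: maximise consistency for model
def model(a,yaw,sh,x,rad):  # a knob angles
    land=np.ones(len(a),bool)
    k=a-sh
    land&=~((k>-1.05)&(k<0))
    for n in (.56,1.31):
        land&=~((abs(rad*np.sin(k-n))<.003)&(np.cos(k-n)>0))
    return land
def cost(v,full=False):
    c=v[:2]; dd=P[:,:2]-c; r_=np.hypot(*dd.T); a=np.arctan2(dd[:,1],dd[:,0])+.185
    L=model(a,0,v[2],None,r_)&(r_<.039)&(r_>.0275)
    sel=(r_>.030)&(r_<.047)
    meas=(P[:,2]>.1585)
    e=(L!=meas)[sel]
    # ignore stud
    st=(np.hypot(r_*np.cos(a-.56)-.0485,r_*np.sin(a-.56))<.007)[sel]
    return (e&~st).mean()
best=min(((cost([cen[0]+x,cen[1]+y,s]),x,y,s) for x in np.arange(-.003,.0031,.0005) for y in np.arange(-.003,.0031,.0005) for s in np.arange(0.0,.24,.01)))
print(best)
b=best
for s in np.arange(b[3]-.04,b[3]+.041,.005): print(round(s,3),round(cost([cen[0]+b[1],cen[1]+b[2],s]),4))
c=cen+[b[1],b[2]]; dd=P[:,:2]-c; r_=np.hypot(*dd.T); a=np.arctan2(dd[:,1],dd[:,0])+.185
for n in (.67,1.42):
    sel=(r_>.030)&(r_<.037)&(abs(a-n)<.25)&(P[:,2]<.1585)
    t=r_[sel]*np.sin(a[sel]-n); print(n,sel.sum(),"width mm",np.percentile(t,[3,97])*1e3,"mid angle",n+np.median(t)/.0335, np.mean(np.percentile(t,[3,97]))/.0335+n)
E
```

```text
(np.float64(0.03976861894432393), np.float64(0.002), np.float64(-0.002), np.float64(0.22))
0.18 0.0422
0.185 0.0419
0.19 0.0415
0.195 0.0417
0.2 0.0417
0.205 0.0403
0.21 0.041
0.215 0.0407
0.22 0.0398
0.225 0.0405
0.23 0.0429
0.235 0.0446
0.24 0.0472
0.245 0.0492
0.25 0.0504
0.255 0.0518
0.26 0.0528
0.67 36 width mm [0.43544449 4.59718907] mid angle 0.7263445272924897 0.7451139336651657
1.42 38 width mm [0.36165618 4.10907411] mid angle 1.4826016151624344 1.4867273177280624
```

```bash
cat > fit.py <<'E'
from h import *
from scipy.optimize import differential_evolution
def fit(P,prior,cen):
    d=P[:,:2]-cen; rr=np.hypot(*d.T)
    P=P[(rr<.050)&(P[:,2]>.145)&(P[:,2]<.168)]
    def cost(v):
        dd=P[:,:2]-cen-v[:2]; r_=np.hypot(*dd.T); A=np.arctan2(dd[:,1],dd[:,0])-v[2]  # v[2]=world yaw of ring zero
        sg=lambda x:1/(1+np.exp(-np.clip(x/.0004,-30,30)))
        w=lambda n,h:sg(h-abs(r_*np.sin(A-n)))*(np.cos(A-n)>0)
        slot=sg(r_*np.minimum(A+1.05,-A))*((A>-1.4)&(A<.4))
        L=sg(.039-r_)*sg(r_-v[3])*(1-np.maximum.reduce([slot,w(.56,.003),w(1.31,.003)]))
        base=np.where(r_<.039,.154,.150)
        z=base+v[4]+(.163-base)*L
        wt=(r_>.021)&(r_<.044)
        e=np.minimum(abs(P[:,2]-z),.006)*wt
        return e.sum()/wt.sum()*1e3+((v[0]**2+v[1]**2)/.002**2)*prior
    return differential_evolution(cost,[(-.004,.004)]*2+[(-.5,.15),(.022,.032),(-.001,.001)],seed=1,tol=1e-6,maxiter=300)
if __name__=="__main__":
    P=np.load("P1.npy").reshape(-1,3); cen=np.array([.5389,-.1255])
    for pr in (0,.01,.05):
        o=fit(P,pr,cen); print(pr,o.fun,o.x.round(4),"notch world",o.x[2]+.56,"shift",o.x[2]+.185)
E
python3 fit.py
```

```text
0 1.0433473768710004 [ 0.0013 -0.0013  0.0046  0.0259  0.0002] notch world 0.5645801763484135 shift 0.18958017634841343
0.01 1.051419779937331 [ 0.0013 -0.0012  0.0022  0.026   0.0002] notch world 0.562237135334662 shift 0.18723713533466196
0.05 1.0813685104433586 [ 0.0013 -0.0011  0.      0.026   0.0002] notch world 0.5600190530280283 shift 0.18501905302802832
```

```bash
python3 -m inch '[0,0.3,-0.7,0, 0,0.6,-1.3,0, 0,0.6,-1.3,0, 0,0.6,-1.3,0]' 85; python3 - <<'E'
from h import *
s,M,p=tool(); print(s["time_s"],p.round(4),s["width"])
n="wrist"; c=cal(n); T=np.hstack([Rm(c),np.array(c["xyz"])[:,None]]); np.save("wc2.npy",T)
p,d=r.camera(n); cv2.imwrite("pics/w2.png",p); np.save("w2.npy",d)
v,u=np.mgrid[0:400,0:640]; x=(u-c["cx"]);y=(v-c["cy"]);rr=np.hypot(x,y);th=rr/c["fx"]
th=np.where(d>0,th,0);s=np.where(rr>0,np.tan(th)/np.maximum(rr,1e-9),0)
P=np.stack([x*s*d,y*s*d,d],-1)@T[:,:3].T+T[:,3]; P[d<=0]=0
np.save("P2.npy",P)
top=(P[...,2]>.206)&(P[...,2]<.213)&(np.hypot(P[...,0]-.539,P[...,1]+.126)<.03)
q=P[top][:,:2].astype(np.float32); print(len(q),cv2.minAreaRect(q),P[top][:,2].mean())
gb=(abs(P[...,2]-.150)<.004)&(np.hypot(P[...,0]-.539,P[...,1]+.126)<.1)
print(cv2.minAreaRect(P[gb][:,:2].astype(np.float32)))
from fit import fit
for pr in (0,.05):
    o=fit(P.reshape(-1,3),pr,np.array([.5389,-.1255])); print(pr,o.fun,o.x.round(4),"notch world",o.x[2]+.56)
a=rect(p,T,c,(.5389,-.1255),.160,half=.05,n=400); b=rect(P[...,2].astype(np.float32),T,c,(.5389,-.1255),.160,half=.05,n=400)
b=cv2.applyColorMap(np.clip((b-.147)/.02*255,0,255).astype(np.uint8),cv2.COLORMAP_JET)
ce=o.x[:2]
for im in (a,b):
    for k in (.56,1.31,0):
        t=k+o.x[2]; cv2.line(im,*[(int(200+(ce[0]+q*np.cos(t))*4000),int(200-(ce[1]+q*np.sin(t))*4000)) for q in (.02,.049)],(0,255,0),1)
    cv2.circle(im,(int(200+ce[0]*4000),int(200-ce[1]*4000)),156,(255,255,255),1)
cv2.imwrite("pics/r3.png",np.hstack([a,b]))
E
```

```text
time_s: 3.95
tcp_pos: [0.589, -0.1669, 0.2515]
ee_rot: [-1.46, -0.682, 0.683]
ft_force: [-0.4, -0.1, -0.1]
width: 0.999
3.95 [ 0.589  -0.1669  0.2515] 0.9986774966793666
1620 ((0.5394200086593628, -0.125712588429451), (0.014048442244529724, 0.04345359653234482), 48.71862030029297) 0.20900591050006975
((0.5395466685295105, -0.12594535946846008), (0.11189869791269302, 0.12298883497714996), 79.5257797241211)
0 0.9654027070240471 [ 0.0008 -0.0006 -0.0143  0.0261  0.0003] notch world 0.5457138499379965
0.05 0.9775156971874718 [ 0.0008 -0.0006 -0.0148  0.0261  0.0003] notch world 0.5451763908259333
```

View pics/r3.png

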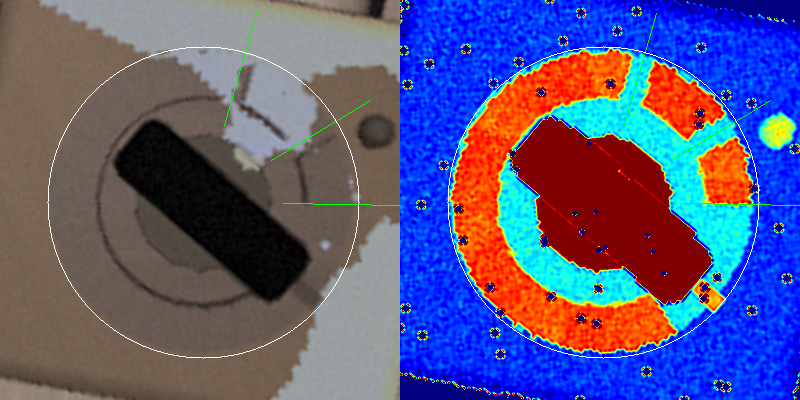

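View pics/w2.png

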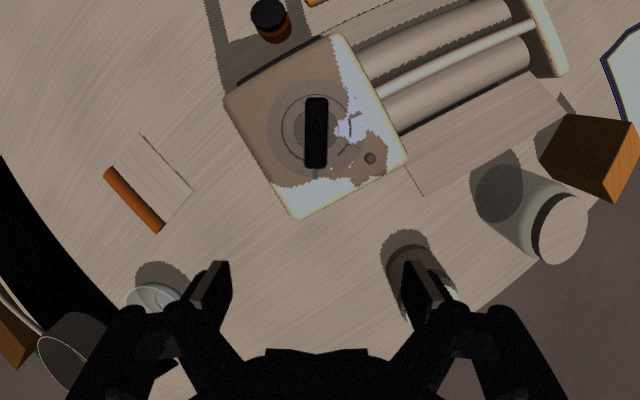

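```bash
python3 - <<'E'
from h import *
for f,ce in (("P2",(.5396,-.1259)),("P2",(.5393,-.1257)),("P1",(.5391,-.1256)),("P1",(.5396,-.1263))):
    P=np.load(f+".npy").reshape(-1,3)
    d=P[:,:2]-ce; r_=np.hypot(*d.T); A=np.arctan2(d[:,1],d[:,0]); z=P[:,2]*1e3
    b=(r_>.030)&(r_<.038)&(z>150)&(z<168)
    def edge(lo,hi,sign):
        s=b&(A>lo)&(A<hi); a=A[s]; L=(z[s]>158.5)
        cand=np.linspace(lo,hi,400); 
        sc=[((a>c)==L).mean() if sign>0 else ((a<c)==L).mean() for c in cand]; m=max(sc); return np.mean(cand[np.array(sc)>=m-1e-9]),round(m,3),s.sum()
    print(f,ce,"slotend",edge(-.2,.3,1),"n1",edge(.15,.5,-1),edge(.5,.85,1),"n2",edge(.95,1.25,-1),edge(1.25,1.6,1))
E
```

```text
P2 (0.5396, -0.1259) slotend (np.float64(-0.028320802005012552), np.float64(1.0), np.int64(199)) n1 (np.float64(0.45131578947368417), np.float64(0.98), np.int64(148)) (np.float64(0.6307017543859649), np.float64(0.993), np.int64(147)) n2 (np.float64(1.2169172932330827), np.float64(0.962), np.int64(132)) (np.float64(1.3741228070175437), np.float64(0.993), np.int64(152))
P2 (0.5393, -0.1257) slotend (np.float64(-0.029573934837092756), np.float64(0.995), np.int64(205)) n1 (np.float64(0.4442495126705653), np.float64(0.973), np.int64(150)) (np.float64(0.618421052631579), np.float64(0.986), np.int64(147)) n2 (np.float64(1.2078947368421054), np.float64(0.947), np.int64(131)) (np.float64(1.3640350877192982), np.float64(0.98), np.int64(151))
P1 (0.5391, -0.1256) slotend (np.float64(-0.05651629072681706), np.float64(1.0), np.int64(125)) n1 (np.float64(0.44152046783625726), np.float64(0.909), np.int64(121)) (np.float64(0.5842105263157894), np.float64(1.0), np.int64(78)) n2 (np.float64(1.1969924812030075), np.float64(0.896), np.int64(115)) (np.float64(1.35140350877193), np.float64(0.885), np.int64(104))
P1 (0.5396, -0.1263) slotend (np.float64(-0.037092731829573955), np.float64(1.0), np.int64(118)) n1 (np.float64(0.4662907268170426), np.float64(0.907), np.int64(118)) (np.float64(0.6100877192982456), np.float64(1.0), np.int64(81)) n2 (np.float64(1.216750208855472), np.float64(0.897), np.int64(116)) (np.float64(1.3666666666666667), np.float64(0.96), np.int64(100))
```

Both views give an axis at about (0.5394, -0.1258) and a bar yaw of -0.715. The first notch is at world yaw 0.537, so the turn is about 1.25 rad. Next I'll move over the knob and descend.

```bash
python3 - <<'E'
from h import *
print(to([.5394,-.1258,.2515]),to([.5394,-.1258,.177]))
E
```

```text
[-0.00760187  0.00851333  1.2881754 ] [-0.00792748  1.49851327  1.28845348]
```

```bash
python3 -m inch '[0,0,0.7,0.2, 0,0,1.29,0.2, 0,0,1.29,0.2, 0,0.8,1.29,0.2, 0,1.48,1.29,0.2, 0,1.48,1.29,0.2]' 42 60; python3 - <<'E'
from h import *
s,M,p=tool(); print(to([.5394,-.1258,.177]), np.arctan2(M[1,0],M[0,0])-np.pi/2)
E
```

```text
time_s: 4.75
tcp_pos: [0.5386, -0.1254, 0.1755]
ee_rot: [-1.462, -0.666, 0.671]
ft_force: [0.2, 0.4, -1.0]
width: 0.489
[ 0.0050759  -0.02943061 -0.01751977] -0.7143942019666291
```

Positioned. Now close on the bar.

```bash
python3 -m inch '[0,0,0,0, 0,0,0,0, 0,0,0,0, 0,0,0,0]' 5 60;python3 -m inch '[0,0,0,0, 0,0,0,0]'; python3 - <<'E'
from h import *
s,M,p=tool(); print(p,s["ft_force"],s["moment"],s["width"]*85)
E
```

```text
time_s: 5.25
tcp_pos: [0.541, -0.1269, 0.1795]
ee_rot: [-1.469, -0.671, 0.667]
ft_force: [-2.0, -1.5, 5.6]
width: 0.155
time_s: 5.5
tcp_pos: [0.541, -0.1269, 0.1794]
ee_rot: [-1.469, -0.671, 0.667]
ft_force: [-1.3, -0.8, 6.5]
width: 0.153
[ 0.5409869  -0.12690278  0.17943869] [-1.33724604 -0.81634399  6.47854542] [-0.2156171   0.22909343  0.00373101] 12.971873623057752
```

Gripped at 13 mm. The tool rode up about 4 mm, with roughly 6 N pushing up on it. I'll lift gently and watch force against height.

```bash
python3 -m inch '[0,-0.05,0,0, 0,-0.1,0,0, 0,-0.1,0,0, 0,-0.1,0,0]'; python3 -m inch '[0,-0.05,0,0, 0,-0.1,0,0, 0,-0.1,0,0, 0,-0.1,0,0]'
```

```text
time_s: 6.0
tcp_pos: [0.5408, -0.1268, 0.1821]
ee_rot: [-1.467, -0.67, 0.668]
ft_force: [3.1, -4.2, -6.7]
width: 0.157
time_s: 6.5
tcp_pos: [0.5408, -0.1268, 0.1869]
ee_rot: [-1.467, -0.669, 0.668]
ft_force: [4.6, -3.1, -7.7]
width: 0.15
```

```bash
python3 -m inch '[0,-0.06,0,0, 0,-0.11,0,0, 0,-0.11,0,0, 0,-0.11,0,0]'; python3 - <<'E'
from h import *
s,M,p=tool(); print(p,s["ft_force"],s["moment"],np.arctan2(M[1,0],M[0,0])-np.pi/2,s["joints"])
E
```

```text
time_s: 7.0
tcp_pos: [0.5408, -0.1268, 0.1921]
ee_rot: [-1.467, -0.669, 0.668]
ft_force: [5.5, -4.6, -9.8]
width: 0.153
[ 0.54081657 -0.12678679  0.19212073] [ 5.53726779 -4.60802461 -9.82715046] [-0.80484242 -0.93920879 -0.01319662] -0.714739118783164 [-4.30890429e-01  2.96590695e-01  1.58212009e+00 -3.24465991e-04
  1.26138398e+00 -1.28684898e+00]
```

```bash
python3 -m inch '[0,0,-0.04,0, 0,0,-0.04,0, 0,0,-0.04,0]'; python3 - <<'E'
from h import *
s,M,p=tool(); print(p,s["ft_force"],s["moment"],M.round(4).tolist())
E
```

```text
time_s: 7.38
tcp_pos: [0.541, -0.1269, 0.1922]
ee_rot: [-1.464, -0.668, 0.669]
ft_force: [1.1, 0.4, -8.6]
width: 0.156
[ 0.54096976 -0.12694922  0.19215873] [ 1.13778887  0.37520544 -8.61616141] [-0.12084905 -0.33086417  0.01869181] [[0.6552, -0.0015, -0.7555], [0.7555, 0.0009, 0.6552], [-0.0003, -1.0, 0.0018]]
```

```bash
python3 -m inch '[0,0,0,-1, 0,0,0,-2, 0,0,0,-3, 0,0,0,-4, 0,0,0,-5, 0,0,0,-5]'; python3 - <<'E'
from h import *
s,M,p=tool(); f=s["ft_force"];print(p,s["moment"],"force in tool",M.T@f,np.arctan2(M[1,0],M[0,0])-np.pi/2)
E
```

```text
time_s: 8.12
tcp_pos: [0.5413, -0.1264, 0.1925]
ee_rot: [-1.327, -1.002, 1.001]
ft_force: [2.1, 2.8, -9.0]
width: 0.153
[ 0.54127882 -0.1263681   0.19253264] [ 0.46508455 -0.45622267  0.02251533] force in tool [ 3.23806712  8.99251521 -1.22955631] -0.278652888841888
```

```bash
python3 -m inch '[0.02,0,0,-1, 0.02,0,0,-2, 0.02,0,0,-3, 0.02,0,0,-4, 0.02,0,0,-5, 0.02,0,0,-6, 0.02,0,0,-6]'; python3 - <<'E'
from h import *
s,M,p=tool(); f=s["ft_force"];print(p,s["moment"],"force in tool",M.T@f,np.arctan2(M[1,0],M[0,0])-np.pi/2)
E
```

```text
time_s: 9.0
tcp_pos: [0.5413, -0.1254, 0.1924]
ee_rot: [-1.082, -1.386, 1.385]
ft_force: [0.6, 4.0, -8.3]
width: 0.157
[ 0.54125558 -0.12541251  0.19243155] [ 0.71685985 -0.23523877  0.02167163] force in tool [ 3.68944144  8.29865028 -1.53910969] 0.24341136649545247
```

```bash
python3 -m inch '[0.03,0,0,-1, 0.03,0,0,-2, 0.03,0,0,-3, 0.03,0,0,-3.36, 0.03,0,0,-3.36, 0.03,0,0,-3.36]'; python3 - <<'E'
from h import *
s,M,p=tool(); f=s["ft_force"];print(p,s["moment"],"force in tool",M.T@f,np.arctan2(M[1,0],M[0,0])-np.pi/2)
n="wrist"; c=cal(n); T=np.hstack([Rm(c),np.array(c["xyz"])[:,None]]); np.save("wc3.npy",T)
p,d=r.camera(n); cv2.imwrite("pics/w3.png",p); np.save("w3.npy",d)
v,u=np.mgrid[0:400,0:640]; x=(u-c["cx"]);y=(v-c["cy"]);rr=np.hypot(x,y);th=rr/c["fx"]
th=np.where(d>0,th,0);s=np.where(rr>0,np.tan(th)/np.maximum(rr,1e-9),0)
P=np.stack([x*s*d,y*s*d,d],-1)@T[:,:3].T+T[:,3]; P[d<=0]=0
np.save("P3.npy",P); ce=(.5398,-.1258)
a=rect(p,T,c,ce,.163,half=.05,n=400); b=rect(P[...,2].astype(np.float32),T,c,ce,.163,half=.05,n=400)
b=cv2.applyColorMap(np.clip((b-.147)/.03*255,0,255).astype(np.uint8),cv2.COLORMAP_JET)
cv2.imwrite("pics/r4.png",np.hstack([a,b]))
E
```

```text
time_s: 9.75
tcp_pos: [0.5411, -0.1248, 0.1927]
ee_rot: [-0.905, -1.592, 1.593]
ft_force: [-0.4, 1.1, -8.1]
width: 0.156
[ 0.54107763 -0.12484862  0.19268255] [ 0.37247579 -0.05920448  0.02091465] force in tool [ 1.1363657   8.06074606 -0.21915514] 0.5371098896706217
```

View pics/r4.png

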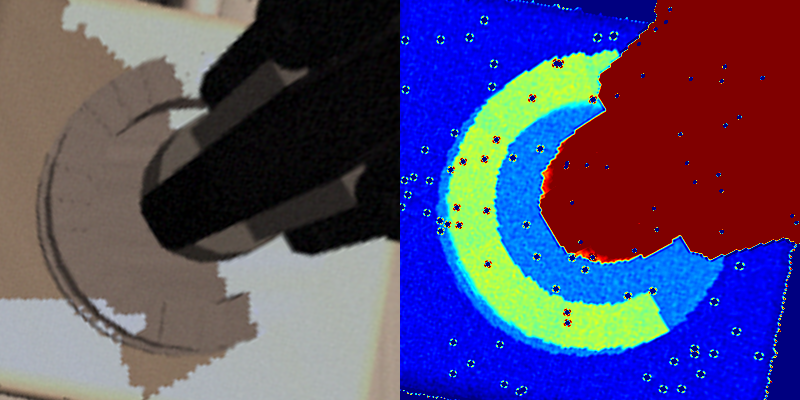

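View pics/w3.png

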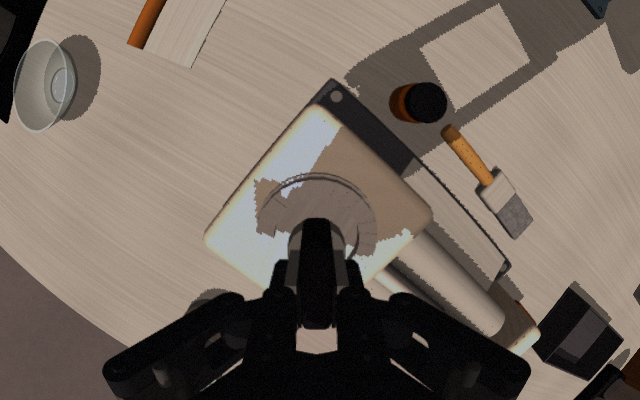

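Lateral forces are near zero, the wide slot's other edge gives a notch yaw of about 0.53, and the bar is at 0.537. Next I'll lower gently, feeling whether the spring pull persists below the land height.

```bash
python3 -m inch '[0,0.04,0,0, 0,0.08,0,0, 0,0.1,0,0, 0,0.1,0,0]'; python3 -m inch '[0,0.03,0,0, 0,0.03,0,0]'; python3 - <<'E'
from h import *
s,M,p=tool(); f=s["ft_force"];print(p,s["moment"],"force in tool",M.T@f,np.arctan2(M[1,0],M[0,0])-np.pi/2)
E
```

```text
time_s: 10.3
tcp_pos: [0.5411, -0.1249, 0.1876]
ee_rot: [-0.904, -1.594, 1.594]
ft_force: [-1.8, 2.1, -7.7]
width: 0.159
time_s: 10.55
tcp_pos: [0.5411, -0.1248, 0.1862]
ee_rot: [-0.904, -1.594, 1.594]
ft_force: [-2.3, 1.8, -7.0]
width: 0.151
[ 0.54113243 -0.12484736  0.18615769] [ 0.47074194  0.30972963 -0.05741681] force in tool [2.72951002 6.95567287 1.02470139] 0.5386666644157434
```

The spring load is still carried at a pull of 6.8 mm, below land height, so the arm is entering the notch. I'll continue down.

```bash
python3 -m inch '[0,0.04,0,0, 0,0.07,0,0, 0,0.07,0,0]'; python3 - <<'E'
from h import *
s,M,p=tool(); f=s["ft_force"];print(p,s["moment"],"force in tool",M.T@f,np.arctan2(M[1,0],M[0,0])-np.pi/2)
E
```

```text
time_s: 10.92
tcp_pos: [0.5412, -0.1248, 0.1826]
ee_rot: [-0.904, -1.594, 1.594]
ft_force: [-1.1, 2.6, -6.3]
width: 0.156
[ 0.54118109 -0.12484219  0.18264312] [ 0.51907599  0.54011392 -0.00598931] force in tool [ 2.83218377  6.31175734 -0.38391416] 0.5386874391240526
```

```bash
python3 -m inch '[0,0.02,0,0, 0,0.02,0,0, 0,0.02,0,0, 0,0.02,0,0]' 42; python3 -m inch '[0,-0.8,0,0, 0,-1.6,0,0, 0,-1.6,1.4,0, 0,-1.6,1.4,0, 0,-1.6,1.4,0]'; python3 - <<'E'
from h import *
n="wrist"; 
s,M,p=tool();print(p,s["ft_force"]); c=cal(n); T=np.hstack([Rm(c),np.array(c["xyz"])[:,None]])
p,d=r.camera(n); cv2.imwrite("pics/w4.png",p)
v,u=np.mgrid[0:400,0:640]; x=(u-c["cx"]);y=(v-c["cy"]);rr=np.hypot(x,y);th=rr/c["fx"]
th=np.where(d>0,th,0);s=np.where(rr>0,np.tan(th)/np.maximum(rr,1e-9),0)
P=np.stack([x*s*d,y*s*d,d],-1)@T[:,:3].T+T[:,3]; P[d<=0]=0
np.save("P4.npy",P); ce=(.5398,-.1258)
top=(P[...,2]>.203)&(P[...,2]<.226)&(np.hypot(P[...,0]-ce[0],P[...,1]-ce[1])<.03)
q=P[top][:,:2].astype(np.float32); print(len(q),cv2.minAreaRect(q),np.percentile(P[top][:,2],[10,50,90]))
a=rect(p,T,c,ce,.163,half=.05,n=400); b=rect(P[...,2].astype(np.float32),T,c,ce,.163,half=.05,n=400)
b=cv2.applyColorMap(np.clip((b-.147)/.025*255,0,255).astype(np.uint8),cv2.COLORMAP_JET)
cv2.imwrite("pics/r5.png",np.hstack([a,b]))
E
```

```text
time_s: 11.42
tcp_pos: [0.5418, -0.1252, 0.1823]
ee_rot: [-0.906, -1.594, 1.594]
ft_force: [-0.1, 0.3, 0.5]
width: 0.489
time_s: 12.05
tcp_pos: [0.4812, -0.1611, 0.262]
ee_rot: [-0.906, -1.593, 1.593]
ft_force: [0.7, -0.5, 0.3]
width: 0.497
[ 0.48121908 -0.16111905  0.2620194 ] [ 0.67856986 -0.457951    0.32611805]
843 ((0.5391553044319153, -0.12671875953674316), (0.044259391725063324, 0.013819592073559761), 31.46372413635254) [0.20722844 0.20900469 0.20995668]
```

View pics/r5.png

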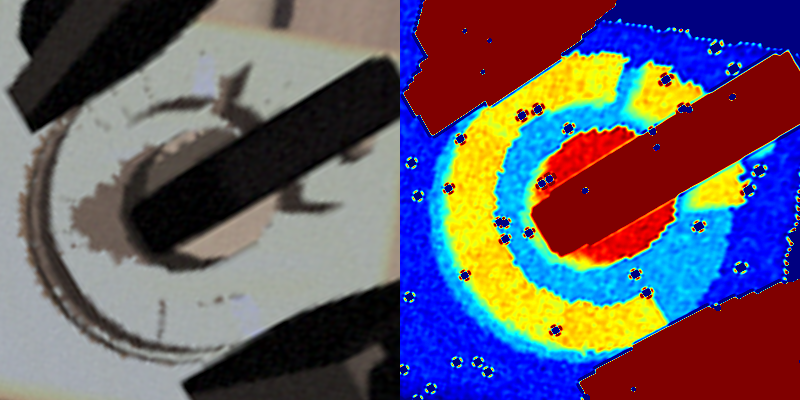

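View pics/w4.png

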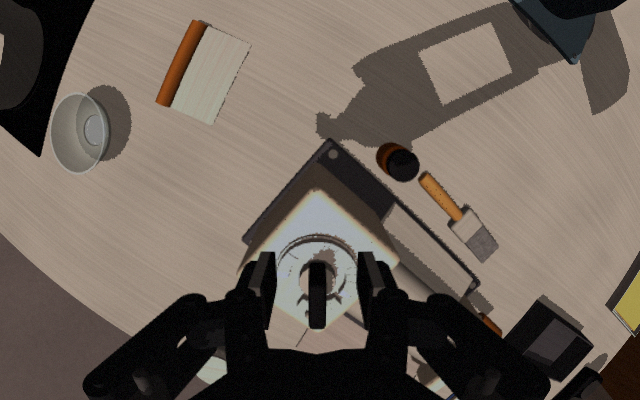

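The bar top is at 209.0 mm, the same as at the start, so the knob is fully home. It sits at world yaw 0.549 in the first notch. The gripper is clear and the force is near zero, so I'm handing in.

```bash
python3 - <<'E'
from h import *
r.finish_job(); print(r.sense()["time_s"])
E
```

```text
the job is handed in; nothing more can be done
the job is handed in; nothing more can be done
```

The knob is fully home in the first narrow notch, the one next to the stud, and the job was handed in at about 12 s of the 51 s allowed.

**What I did:** I gripped the bar and pulled the knob up about 12.7 mm. I turned it about 72° counter-clockwise, then lowered it while checking that I was still carrying the spring load below land height. I let go with about 3 mm left to drop, backed the gripper away and handed in.

**Last checks:**
- **Height:** the bar top measured 209.0 mm, the same as when it was home at the start.
- **Angle:** the bar is at world yaw about 0.55, against a measured notch yaw of 0.53–0.545. The second notch is near 1.3.
- **Contact:** the gripper was clear of everything and the wrist force was about 1 N or less.
- **Other things on the counter:** the scraper, bowl, brush and spice jar look undisturbed in the last picture. I judged that by eye only. I did not re-check the rest of the counter after the move; the arm never went near it.

**What disagreed:**
- **Closing on the bar:** the tool rode up about 4 mm and pushed down on the knob with about 6 N. This was while the arm was still in the wide slot, and it went away when I lifted.
- **First axis estimates:** the early camera estimates of the knob axis differed by 1–2 mm. The tool's path during the turn settled it.

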